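Set the airbrush air valve and check the indicator in the mirror

ROBOT

A 6-joint arm with a two-finger parallel gripper is mounted at the origin on the work surface. World frame = base frame: x ahead of the robot, y to its left, z up, the work surface at z = 0. Lengths are in m, angles in rad, forces in N, time in s.
With the tool pointing down it reaches from about 0.3 to 0.875 m from the base axis. Payload 4.2 kg.
Tool frame: the origin (TCP) lies on the centre line of the jaws, within the pads' length; the fingertips stand 14 mm ahead of it and the grasp point (between the pads) lies 5 mm behind it; z points along the fingers, x is the direction in which the jaws open and shut, and the axes are right-handed (so a half turn about z gives the same grasp; the last joint's range is limited). The gripper opens to 85 mm and grips with 20 to 120 N. Pads are 22 mm wide; open, the fingers measure 114 mm over their backs; the gripper's body (76 mm by 85 mm) begins 54 mm behind the grasp point. The pads swing forward as they close: fully open they stand 13 mm farther back than shut.
Start: joints at [1.149, 0.32, 1.565, -0, 1.257, -0.02], TCP at [0.225, 0.529, 0.245] pointing down, gripper open.
Joint ranges: [-3.11, 3.11], [-0.84, 2.01], [0.21, 2.61], [-1.34, 4.49], [0.05, 2.63], [-2.56, 2.56]. Speed limits (rad/s): [2.57, 2.57, 3.14, 3.14, 3.14, 3.14].

INTERFACE

Orientations are given as a unit quaternion [w, x, y, z].
In Python, from station import readout, imaging, manip gives the robot as it stands.
- The arm moves only by the shell command python3 -m inch 'ROWS' [FORCE]. ROWS is JSON, a list of rows, each a list of 3 entries, a list of its own where there are three numbers: the opening, from 0 (shut) to 1 (fully open), then the shift along the tool's x, y, z in mm, then the turn about the tool's z in rad. In form: [[grip, [tx, ty, tz], yaw], ...]. A call has 1 to 8 rows; each row is the pose to reach, as a shift and turn from the pose commanded when the call began, along the tool's axes at that moment; what a row does not reach only later rows make up. A row lasts 1/12 s, in which the tool goes at most 41.7 mm and 7.16 degrees, less where a joint would pass 70% of its speed; a pose out of reach is approached as far as the arm can. A call with a gripper value outside its range is refused whole. The fingers move at their own pace and stop on an object; FORCE is the grip in N (left out, the last holds). Time passes only in rows, so rows that repeat a pose let the fingers close. It gives the time, the measured TCP pose, the force and the opening at its end, in the units of the state.
- readout.state(): the state, without advancing time (a new reading comes with each control period).
- imaging.get_image(name): name is "scene" or "top"; returns a dict with "pixels" (400x640x3 uint8, red, green, blue), "vertical_fov" (degrees; the focal length in pixels is half the picture's height over the tangent of half this angle, whatever the lens; pixels are square), "cx", "cy" (the principal point, pixels), "R" (3x3) and "t" (3): a world point X has camera coordinates R X + t. Camera axes: x right, y down, z forward; pixel columns grow to the right and rows downward; lengths in m; the calibration is good to about 2 mm. A picture is of the moment at which its call begins. There is no depth.
- manip.finish_job(): hands the job in, once; it reports no verdict.
The state is a dict: "t": time; "qpos": joint angles; "joint_vel": joint speeds; "effort": joint torques, N m; "ee_pos": TCP position; "orientation": TCP orientation; "wrist_force": force on the tool from outside, world axes, zero at the start; "wrist_torque": the same for the moment, N m; "gripper_width": finger opening in m.
Only numpy, scipy, OpenCV 4.12 (cv2) and the standard library are available. Lean on these libraries where they do the work, as an engineer would, in place of code of your own. Each camera call takes 0.05 s, during which the arm holds its last target.

TASK

The lantern painter's airbrush needs its air set: turn the blue valve handle on top of the green air box until its white tip points along the yellow mark on the dial, and let go of it. Then swivel the sprung mirror, which has an orange tab to hold it by, until the small black camera facing it sees the red bead on the back of the air box in the middle of the mirror, and finish while the gripper still holds the mirror steady at that angle, because it springs back if let go. Leave the valve set, and do not disturb the glue jar, the tape roll or the paint can.

Things in the scene. Friction and masses are not known exactly. Their poses are not given: they have to be found in the camera images.
- valve_grip (a point): Centre of the blue valve handle, on its vertical turning axis, 31 mm above the top of the green air box. A level bar 12 mm thick, 26 mm tall, from 38 mm on its -x side (the white tip, its pointer) to 26 mm on its +x side; 18 mm free under it except a 20 mm wide stem on the axis. Its -x axis is where the white tip points; z up.
- valve (a joint): Opening angle of the valve handle (rad), 0 shut to 1.57 fully open; grows as the handle turns anticlockwise seen from above. At 0 the handle's axes are parallel to the air box's. About 0.06 N m of friction; it stays where it is left.
- dial: Black disc, 66 mm across, 2 mm thick, fixed on the air box round the valve's axis; origin at the centre of its underside, 85 mm above the table. Yellow mark: a radial stripe 7 mm wide on its -x side, 12 to 32 mm from the centre; its -x axis is where the white tip must point, 0.5 to 1.2 rad anticlockwise of shut.
- bead (a point): Centre of the red bead, 22 mm across, on a stalk on the back (the side away from the robot) of the green air box, 65 mm above the table, 58 mm from the valve's axis. The box (80 x 70 x 85 mm, on a fixed foot 110 x 100 x 8 mm) has the valve's axis at its middle. Axes: the air box's; +x is out of its back.
- mirror_grip (a point): Middle of the orange tab, on the mirror's vertical turning axis, 130 mm above the table. Tab: upright plate 10 mm thick (its x), 40 mm wide (its y), from 27 mm below this point to 19 mm above. Below it the square mirror, 76 x 76 x 7 mm with its black frame, centre 65 mm under this point, face within 1 mm of the axis. Its -x axis is where the reflecting face looks.
- mirror (a joint): Turning angle of the mirror (rad), -1.25 to 1.25; 0 is its rest position, squarely facing the camera; grows clockwise seen from above. A torsion spring of 0.10 N m/rad returns it to 0 when let go. The air box may stand on either side of the mirror, so either direction may be needed.
- lens (a point): Front of the lens of the small black camera (50 x 48 x 36 mm, top 83 mm above the table), 65 mm above the table and 152 mm from the mirror's axis, on the robot's side of it, on the same fixed aluminium plate (270 x 70 x 10 mm). It looks along its +x axis straight at the mirror's middle. It does not move.
- sightline (a point): Not visible: the camera's line of sight after reflection, a frame at the mirror's middle, 65 mm above the table. With the mirror at 0 its +x axis points back at the lens; it turns the same way as the mirror by twice the angle. The bead is seen in the mirror's middle when it lies on +x: the mirror then faces half-way between lens and bead.
- glue_jar: White glue jar with a red lid, 60 mm across, 75 mm tall, loose; origin at the centre of its underside. A bystander: leave it alone.
- tape_roll: Roll of yellow tape lying flat, 90 mm across, 24 mm tall, loose; origin at the centre of its underside. A bystander: leave it alone.
- paint_can: Blue paint can with a pale lid and label, 54 mm across, 80 mm tall, loose; origin at the centre of its underside. A bystander: leave it alone.
Things that resemble listed ones, but are neither listed nor needed, are in the scene too. What is shaped like the part that bears valve_grip but pink or turquoise is not meant.

How it is judged:
On the way, in this order (a step that is already met when the one before it is completed fails the run):
1. the valve handle's tip points along the yellow mark and the handle is let go (angle between the x axis of valve_grip and the x axis of dial, either way round below 0.12 rad and contact force between anything else and valve below 0.1 N), for 0.2 s.
2. the mirror, held by the fingers, shows the camera the red bead (angle between the x axis of valve_grip and the x axis of dial, either way round below 0.12 rad and y of bead in the frame of sightline between -0.04 and 0.04 m and x of bead in the frame of sightline above 0.05 m and velocity of joint mirror between -0.1 and 0.1 rad/s and contact force between the fingers and mirror above 0.5 N), for 0.5 s.
At the end, for the whole second after the job is handed in: Valve handle along the yellow mark within 0.12 rad; bead within 40 mm sideways of the reflected line of sight, ahead of the mirror (mirror right within about 3 to 4 degrees); mirror still (under 0.1 rad/s) and held by the fingers with more than 0.5 N (all of step 2); the arm keeps its last pose, push and grip.
It fails at once if the glue jar is shoved or tipped over (distance of glue_jar from where it was at the start of the episode above 0.02 m or angle between glue_jar's own z axis and vertical above 0.3 rad).
It fails at once if the tape roll is shoved or tipped over (distance of tape_roll from where it was at the start of the episode above 0.02 m or angle between tape_roll's own z axis and vertical above 0.3 rad).
It fails at once if the paint can is shoved or tipped over (distance of paint_can from where it was at the start of the episode above 0.02 m or angle between paint_can's own z axis and vertical above 0.3 rad).
It also fails if it takes over 51 s, if anything falls off the work surface, if the arm or the gripper's body presses on something with over 40 N, if the wrist force passes 120 N, or if a joint passes its speed limit or range.

## Working session

There is one attempt and no reset: what is moved stays moved. The work goes in short steps, Python scripts to look and compute and a shell command to move; the robot and the scene stay as the last step left them, time stands still between calls to the robot, and variables do not carry over. Pictures are saved under pics/ and viewed, and the job is handed in when it is done.

```bash
mkdir -p pics; ls; python3 - <<'E'
from station import readout, imaging
import cv2,json
print(readout.state())
for n in("scene","top"):
    d=imaging.get_image(n); cv2.imwrite(f"pics/{n}0.png",d["pixels"][:,:,::-1]); print(n,d["vertical_fov"],d["cx"],d["cy"],d["R"],d["t"])
E
```

```text
pics
{'t': 0.0, 'qpos': array([ 1.14896160e+00,  3.20315679e-01,  1.56566955e+00, -1.37982403e-05,
        1.25740547e+00, -1.99836304e-02]), 'joint_vel': array([-1.57566055e-03,  6.18128081e-04, -1.83804582e-03, -1.81445306e-04,
        1.91148555e-05,  1.51630158e-04]), 'effort': array([ 1.22090016e-03, -4.15525889e+01, -2.34165055e+01, -2.30273076e-05,
        8.30636214e-03,  5.45021436e-06]), 'ee_pos': array([0.22470615, 0.5287878 , 0.24447226]), 'orientation': array([ 4.86506467e-04,  8.34001677e-01,  5.51761176e-01, -7.56040526e-04]), 'wrist_force': array([-0.03541369,  0.00954403, -0.02008613]), 'wrist_torque': array([-0.00847708,  0.04517597,  0.03826701]), 'gripper_width': 0.08557415057808943}
scene 54.397686816906194 323.17066364908106 200.24912509688392 [[ 0.62134788  0.78320867  0.02260501]
 [ 0.5033737  -0.37690341 -0.77753375]
 [-0.60045127  0.49449772 -0.62843478]] [-0.3453839  -0.20426392  1.46543041]
top 54.152872275044054 318.8045535050482 202.55815283535608 [[ 3.11092027e-04 -9.99903848e-01 -1.38635203e-02]
 [-9.98852999e-01  3.53093731e-04 -4.78806949e-02]
 [ 4.78809863e-02  1.38625141e-02 -9.98756848e-01]] [0.01606153 0.59286476 0.98589993]
```

View pics/scene0.png

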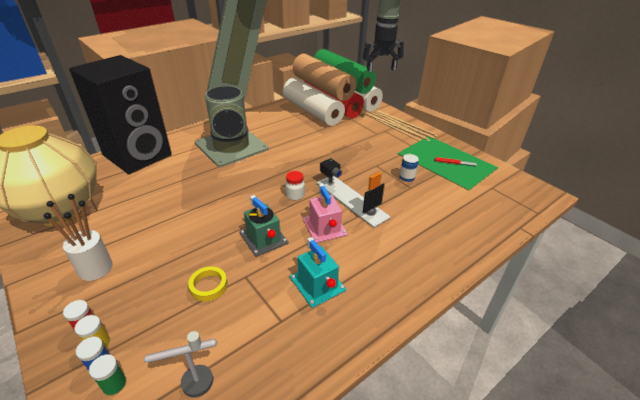

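View pics/top0.png

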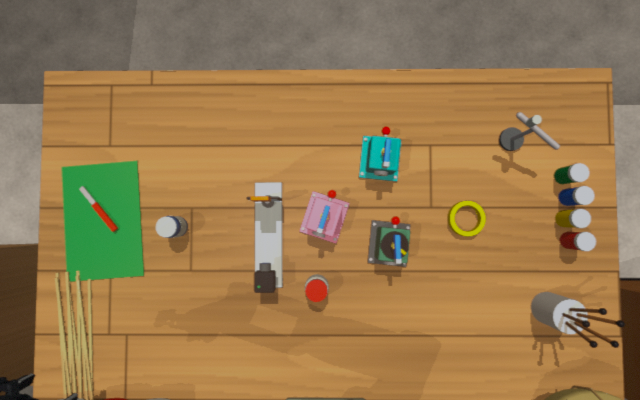

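The scene shows three air boxes. The dark green one is at top (390,243), scene (262,232). The pink one is at top (325,217), scene (325,215), and the turquoise one at top (380,158), scene (318,270). By the description, the green one with the black dial is the target. The orange tab is at top (264,198), and the lens camera at (265,280). I'll check this in a close crop.

```bash
python3 - <<'E'
import cv2
a=cv2.imread("pics/top0.png");s=cv2.imread("pics/scene0.png")
cv2.imwrite("pics/c1.png",cv2.resize(a[205:275,350:430],None,fx=8,fy=8,interpolation=cv2.INTER_CUBIC))
cv2.imwrite("pics/c2.png",cv2.resize(a[180:300,230:290],None,fx=5,fy=5,interpolation=cv2.INTER_CUBIC))
cv2.imwrite("pics/c3.png",cv2.resize(s[185:260,230:300],None,fx=8,fy=8,interpolation=cv2.INTER_CUBIC))
E
```

```text
(no output)
```

View pics/c1.png

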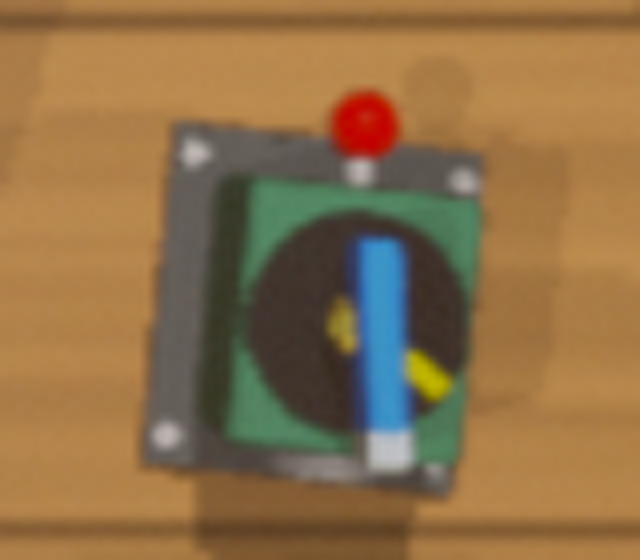

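View pics/c2.png

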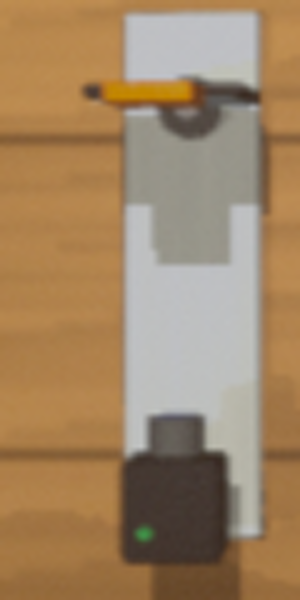

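View pics/c3.png

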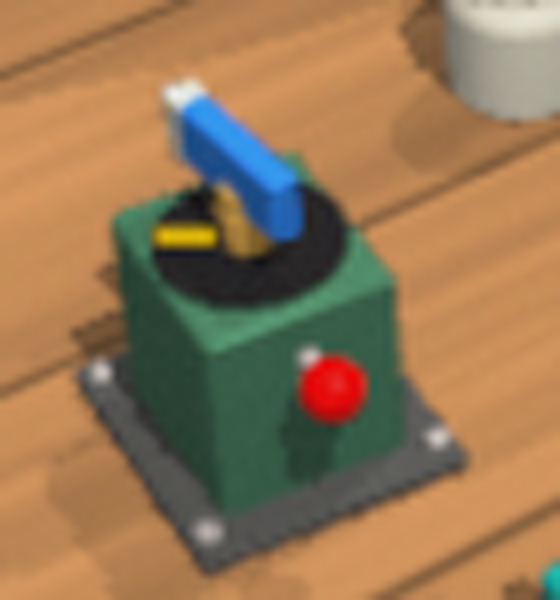

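```bash
cat > h.py <<'E'
import numpy as np
from station import imaging
C={}
def cam(n):
    if n not in C: C[n]=imaging.get_image(n)
    return C[n]
def ray(n,u,v,z):
    d=cam(n);R=np.array(d["R"]);t=np.array(d["t"]);f=200/np.tan(np.radians(d["vertical_fov"])/2)
    r=R.T@np.array([(u-d["cx"])/f,(v-d["cy"])/f,1]);c=-R.T@t
    return c+r*(z-c[2])/r[2]
def proj(n,X):
    d=cam(n);f=200/np.tan(np.radians(d["vertical_fov"])/2)
    p=np.array(d["R"])@np.array(X)+np.array(d["t"]);return np.array([f*p[0]/p[2]+d["cx"],f*p[1]/p[2]+d["cy"]])
E
python3 - <<'E'
from h import *
def c1(x,y,z):return ray("top",x/8+349.55,y/8+204.55,z)
def c2(x,y,z):return ray("top",x/5+229.6,y/5+179.6,z)
def c3(x,y,z):return ray("scene",x/8+229.55,y/8+184.55,z)
P=lambda *a:print(*[x.round(4) if isinstance(x,np.ndarray) else x for x in a])
dc=c1(357,323,.087);P("dial c",dc)
yi=c1(412,362,.087);yo=c1(443,386,.087);P("yel",yi,yo)
P("mark dir", np.degrees(np.arctan2(*(yo-dc)[[1,0]])),np.degrees(np.arctan2(*(yo-yi)[[1,0]])))
e=c1(380,238,.129);tp=c1(390,470,.129);P("bar",e,tp,np.linalg.norm(e-tp));P("bar dir",np.degrees(np.arctan2(*(tp-e)[[1,0]])))
P("axis from bar",e+(tp-e)*26/64)
b=c1(365,125,.065);P("bead",b)
s=[c1(195,153,.01),c1(463,180,.01),c1(165,435,.01),c1(435,475,.01)]
P("foot centre",sum(s)/4, [np.degrees(np.arctan2(*(s[i]-s[j])[[1,0]])) for i,j in((0,2),(1,3),(0,1),(2,3))])
P("scene dial c",c3(250,242,.087),"bead",c3(333,388,.065))
yi,yo=c3(215,238,.087),c3(153,237,.087);P("mark sc",yi,yo,np.degrees(np.arctan2(*(yo-yi)[[1,0]])))
tp,e=c3(185,95,.129),c3(285,187,.129);P("bar sc",e,tp,np.degrees(np.arctan2(*(tp-e)[[1,0]])),np.linalg.norm(e-tp))
# mirror
P("tab top ends",c2(100,92,.149),c2(203,94,.149)); 
P("plate corners",c2(124,12,.01),c2(260,12,.01),c2(124,535,.01),c2(263,537,.01)); P("lens",c2(177,418,.075))
P("lens front",c2(177,415,.065))
for n,u,v,z in(("glue",316,289,.075),("tape",467,219,.024),("can",165,226,.08)):P(n,ray("top",u,v,z))
for q in([.225,.529,.245],):P(proj("top",q))
E
```

```text
dial c [ 0.4896 -0.1623  0.087 ]
yel [ 0.4782 -0.1783  0.087 ] [ 0.4712 -0.1873  0.087 ]
mark dir -126.32062612317597 -127.85871047954538
bar [ 0.5159 -0.1615  0.129 ] [ 0.4511 -0.1637  0.129 ] 0.06482047353510106
bar dir -178.06030934603183
axis from bar [ 0.4895 -0.1624  0.129 ]
bead [ 0.5478 -0.1691  0.065 ]
foot centre [ 0.4889 -0.1625  0.01  ] [np.float64(-6.4333058849699745), np.float64(-6.011092676859242), np.float64(84.26337341191), np.float64(81.69077215530025)]
scene dial c [ 0.4937 -0.1646  0.087 ] bead [ 0.549 -0.169  0.065]
mark sc [ 0.485  -0.1727  0.087 ] [ 0.4723 -0.1889  0.087 ] -128.3476778451616
bar sc [ 0.5208 -0.1643  0.129 ] [ 0.461  -0.1657  0.129 ] -178.73735456414587 0.0598281617501396
tab top ends [0.5966 0.1677 0.149 ] [0.5957 0.1219 0.149 ]
plate corners [0.6462 0.1823 0.01  ] [0.6462 0.112  0.01  ] [0.3788 0.1801 0.01  ] [0.378  0.1092 0.01  ]
lens [0.445  0.1437 0.075 ]
lens front [0.4454 0.1452 0.065 ]
glue [0.3843 0.0218 0.075 ]
tape [ 0.5509 -0.3566  0.024 ]
can [0.5336 0.3835 0.08  ]
[ 52.8279 386.2835]
```

```bash
cat > go.py <<'E'
import sys,numpy as np
from station import readout
from scipy.spatial.transform import Rotation as Ro
def to(x,y,z,yawdeg):
    s=readout.state();q=s["orientation"];R=Ro.from_quat(np.r_[q[1:],q[0]]).as_matrix()
    p=s["ee_pos"];yw=np.degrees(np.arctan2(R[1,0],R[0,0]))
    d=(yw-yawdeg+180)%360-180
    print("t",round(s["t"],2),"p",p.round(4),"yaw",yw.round(2),"zax",R[:,2].round(4),"w",s["gripper_width"].round(4),"F",s["wrist_force"].round(1),s["wrist_torque"].round(2),"q",s["qpos"].round(2))
    print("shift mm",(R.T@(np.array([x,y,z])-p)*1000).round(1),"turn rad",np.radians(d).round(3))
if __name__=="__main__":to(*map(float,sys.argv[1:]))
E
python3 go.py .4895 -.1624 .2 -88.4
python3 - <<'E'
from h import *
for u,v in((322,200),(318,231),(388,139),(386,166)):print(ray("top",u,v,.129).round(3))
E
python3 -m inch '[[0.5,[-60,60,0],0.12],[0.5,[-90,87,0],0.24],[0.5,[-120,116,0],0.36],[0.5,[-150,145,0],0.48],[0.5,[-177,171,0],0.6],[0.5,[-177,171,0],0.72],[0.5,[-177,171,0],0.84],[0.5,[-177,171,0],0.9]]' 40
python3 go.py .4895 -.1624 .2 -88.4
```

```text
[0.593 0.007 0.129]
[0.523 0.016 0.129]
[ 0.732 -0.143  0.129]
[ 0.67  -0.138  0.129]
t: 0.92
ee_pos: [0.3136, 0.2974, 0.2456]
orientation: [-0.0, 0.992, 0.13, 0.0]
wrist_force: [0.1, 0.3, 0.1]
gripper_width: 0.0426Traceback (most recent call last):
  File "go.py", line 10, in <module>
    if __name__=="__main__":to(*map(float,sys.argv[1:]))
                            ~~^^^^^^^^^^^^^^^^^^^^^^^^^^
  File "go.py", line 8, in to
    print("t",round(s["t"],2),"p",p.round(4),"yaw",yw.round(2),"zax",R[:,2].round(4),"w",s["gripper_width"].round(4),"F",s["wrist_force"].round(1),s["wrist_torque"].round(2),"q",s["qpos"].round(2))
                                                                                         ^^^^^^^^^^^^^^^^^^^^^^^^
AttributeError: 'float' object has no attribute 'round'
Traceback (most recent call last):
  File "go.py", line 10, in <module>
    if __name__=="__main__":to(*map(float,sys.argv[1:]))
                            ~~^^^^^^^^^^^^^^^^^^^^^^^^^^
  File "go.py", line 8, in to
    print("t",round(s["t"],2),"p",p.round(4),"yaw",yw.round(2),"zax",R[:,2].round(4),"w",s["gripper_width"].round(4),"F",s["wrist_force"].round(1),s["wrist_torque"].round(2),"q",s["qpos"].round(2))
                                                                                         ^^^^^^^^^^^^^^^^^^^^^^^^
AttributeError: 'float' object has no attribute 'round'
```

```bash
sed -i 's/s\["gripper_width"\].round(4)/round(s["gripper_width"],4)/' go.py; python3 go.py .4895 -.1624 .2 -88.4
```

```text
t 0.92 p [0.3136 0.2974 0.2456] yaw 14.89 zax [ 4.e-04  2.e-04 -1.e+00] w 0.0426 F [0.1 0.3 0.1] [-0.01 -0.   -0.01] q [ 0.73  0.09  1.86 -0.    1.19  0.47]
shift mm [ 51.8 489.5  45.5] turn rad 1.803
```

```bash
python3 -m inch '[[0.5,[4,30,0],0.12],[0.5,[8,62,0],0.24],[0.5,[12,95,0],0.36],[0.5,[16,128,0],0.48],[0.5,[20,160,0],0.6],[0.5,[24,193,0],0.72],[0.5,[26,225,0],0.84],[0.5,[26,245,0],0.9]]'
python3 go.py .4895 -.1624 .2 -88.4
```

```text
t: 1.58
ee_pos: [0.4039, 0.0677, 0.2454]
orientation: [0.0, 0.95, -0.313, 0.0]
wrist_force: [0.5, 0.5, -0.4]
gripper_width: 0.0425
t 1.58 p [0.4039 0.0677 0.2454] yaw -36.54 zax [ 8.e-04 -7.e-04 -1.e+00] w 0.0425 F [ 0.5  0.5 -0.4] [ 0.03  0.04 -0.02] q [ 0.14  0.06  1.9  -0.    1.18  0.78]
shift mm [205.7 134.   45.6] turn rad 0.905
```

```bash
python3 -m inch '[[0.5,[26,17,0],0.12],[0.5,[52,34,0],0.24],[0.5,[80,51,0],0.36],[0.5,[108,70,0],0.48],[0.5,[136,88,0],0.6],[0.5,[164,106,0],0.72],[0.5,[190,122,15],0.84],[0.5,[205,134,25],0.9]]'
python3 -m inch '[[0.5,[0,0,0],0],[0.5,[0,0,0],0],[0.5,[0,0,0],0]]'
python3 go.py .4895 -.1624 .12 -88.4
python3 - <<'E'
from h import *
import cv2
for n,(r,c) in dict(top=(170,320),scene=(130,190)).items():
    cv2.imwrite(f"pics/{n}1.png",cv2.resize(cam(n)["pixels"][r:r+140,c:c+140,::-1],None,fx=4,fy=4,interpolation=cv2.INTER_CUBIC))
E
```

```text
t: 2.25
ee_pos: [0.4909, -0.1618, 0.2198]
orientation: [-0.0, 0.719, -0.695, 0.001]
wrist_force: [0.7, 0.3, -0.2]
gripper_width: 0.043
t: 2.5
ee_pos: [0.4894, -0.1584, 0.2205]
orientation: [-0.0, 0.721, -0.693, -0.0]
wrist_force: [0.5, 0.3, 1.0]
gripper_width: 0.0425
t 2.5 p [ 0.4894 -0.1584  0.2205] yaw -87.67 zax [-2.e-04  7.e-04 -1.e+00] w 0.0425 F [0.5 0.3 1. ] [ 0.02  0.05 -0.01] q [-0.34  0.24  1.74  0.    1.16  1.19]
shift mm [4.100e+00 1.000e-01 1.005e+02] turn rad 0.013
```

View pics/scene1.png

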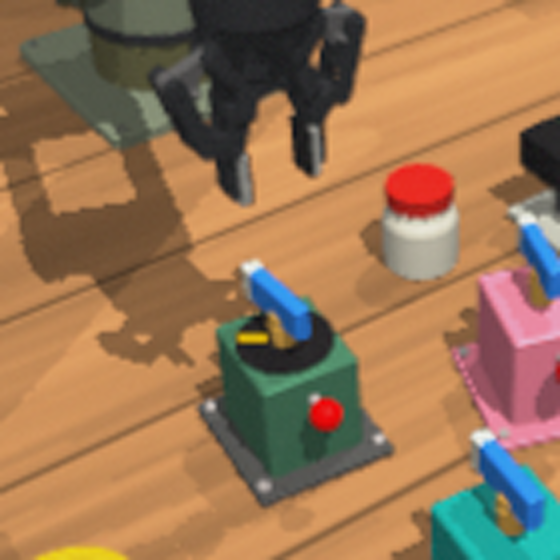

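View pics/top1.png

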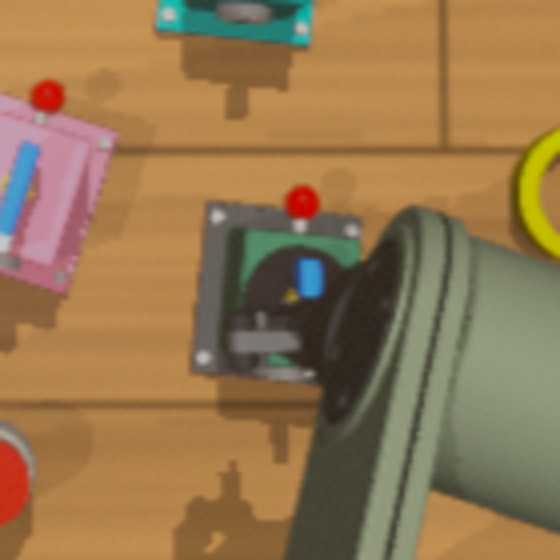

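The jaws are above the blue handle of the green box (scene crop, handle at (280,300), jaws over it) and straddle it. I'll descend and close.

```bash
python3 -m inch '[[0.5,[4,0,20],0.013],[0.5,[4,0,40],0.013],[0.5,[4,0,60],0.013],[0.5,[4,0,75],0.013],[0.5,[4,0,88],0.013],[0.5,[4,0,96],0.013],[0.5,[4,0,100],0.013],[0.5,[4,0,100],0.013]]'
python3 go.py .4895 -.1624 .12 -88.4
```

```text
t: 3.27
ee_pos: [0.4897, -0.1623, 0.1202]
orientation: [0.0, 0.717, -0.697, -0.0]
wrist_force: [-1.1, -0.3, -0.0]
gripper_width: 0.0427
t 3.27 p [ 0.4897 -0.1623  0.1202] yaw -88.4 zax [-5.e-04  3.e-04 -1.e+00] w 0.0427 F [-1.1 -0.3 -0. ] [ 0.01  0.03 -0.01] q [-0.34  0.34  1.88  0.    0.92  1.2 ]
shift mm [0.1 0.2 0.2] turn rad -0.0
```

```bash
python3 -m inch '[[0,[0,0,0],0],[0,[0,0,0],0],[0,[0,0,0],0],[0,[0,0,0],0],[0,[0,0,0],0],[0,[0,0,0],0]]' 40
python3 go.py .4895 -.1624 .12 -37.4
```

```text
t: 3.77
ee_pos: [0.4905, -0.1629, 0.1214]
orientation: [-0.001, 0.716, -0.698, 0.001]
wrist_force: [-0.2, 1.8, 6.4]
gripper_width: 0.0149
t 3.77 p [ 0.4905 -0.1629  0.1214] yaw -88.48 zax [ 2.1e-03 -1.0e-04 -1.0e+00] w 0.0149 F [-0.2  1.8  6.4] [0.35 0.03 0.05] q [-0.34  0.34  1.88  0.    0.92  1.2 ]
shift mm [-0.5  1.   1.4] turn rad -0.891
```

```bash
python3 -m inch '[[0,[0,0,0],0],[0,[0,0,0],0],[0,[0,0,0],0]]'
python3 go.py .4895 -.1624 .12 -37.4
```

```text
t: 4.02
ee_pos: [0.4905, -0.1629, 0.1214]
orientation: [-0.001, 0.716, -0.698, 0.001]
wrist_force: [-0.9, 1.5, 4.7]
gripper_width: 0.0146
t 4.02 p [ 0.4905 -0.1629  0.1214] yaw -88.48 zax [ 0.002 -0.    -1.   ] w 0.0146 F [-0.9  1.5  4.7] [ 0.3   0.06 -0.  ] q [-0.34  0.34  1.88  0.    0.92  1.2 ]
shift mm [-0.5  1.   1.4] turn rad -0.892
```

```bash
python3 -m inch '[[0,[0,0,0],-0.08],[0,[0,0,0],-0.16],[0,[0,0,0],-0.24],[0,[0,0,0],-0.32],[0,[0,0,0],-0.40],[0,[0,0,0],-0.48],[0,[0,0,0],-0.54],[0,[0,0,0],-0.58]]'
python3 go.py .4895 -.1624 .12 -37.4
python3 -m inch '[[0,[0,0,0],-0.08],[0,[0,0,0],-0.16],[0,[0,0,0],-0.24],[0,[0,0,0],-0.30],[0,[0,0,0],-0.31],[0,[0,0,0],-0.31],[0,[0,0,0],-0.31]]'
python3 go.py .4895 -.1624 .12 -37.4
```

```text
t: 4.68
ee_pos: [0.4877, -0.1655, 0.1211]
orientation: [0.003, 0.887, -0.462, -0.001]
wrist_force: [-8.0, -9.6, 7.5]
gripper_width: 0.014
t 4.68 p [ 0.4877 -0.1655  0.1211] yaw -55.04 zax [-0.004  -0.0049 -1.    ] w 0.014 F [-8.  -9.6  7.5] [-1.72  1.43 -0.53] q [-0.35  0.34  1.88 -0.01  0.92  0.62]
shift mm [-1.6 -3.2  1. ] turn rad -0.308
t: 5.27
ee_pos: [0.4907, -0.1642, 0.1212]
orientation: [0.001, 0.947, -0.322, 0.002]
wrist_force: [5.0, 0.9, -0.3]
gripper_width: 0.0142
t 5.27 p [ 0.4907 -0.1642  0.1212] yaw -37.51 zax [ 0.0024 -0.0026 -1.    ] w 0.0142 F [ 5.   0.9 -0.3] [-0.97  0.23  0.07] q [-0.34  0.34  1.88 -0.    0.92  0.31]
shift mm [-2.1 -0.7  1.1] turn rad -0.002
```

Now open the jaws and rise straight up.

```bash
python3 -m inch '[[0.5,[0,0,0],0],[0.5,[0,0,0],0],[0.5,[0,0,0],0],[0.5,[0,0,0],0],[0.5,[0,0,-20],0],[0.5,[0,0,-50],0],[0.5,[0,0,-80],0],[0.5,[0,0,-100],0]]'
python3 -m inch '[[0.5,[-38,0,0],0],[0.5,[-76,0,0],0],[0.5,[-110,0,0],0],[0.5,[-110,0,0],0]]'
python3 go.py .5965 .1455 .22 0.5
python3 - <<'E'
from h import *
import cv2
for n,(r,c) in dict(top=(205,350),scene=(185,230)).items():
    cv2.imwrite(f"pics/{n}2.png",cv2.resize(cam(n)["pixels"][r:r+70,c:c+80,::-1],None,fx=8,fy=8,interpolation=cv2.INTER_CUBIC))
E
```

```text
t: 5.93
ee_pos: [0.4903, -0.1628, 0.2225]
orientation: [-0.0, 0.947, -0.321, 0.001]
wrist_force: [0.9, -1.2, 0.5]
gripper_width: 0.0425
t: 6.27
ee_pos: [0.3965, -0.0928, 0.2195]
orientation: [-0.0, 0.947, -0.321, -0.003]
wrist_force: [-0.3, -1.0, -1.0]
gripper_width: 0.0429
t 6.27 p [ 0.3965 -0.0928  0.2195] yaw -37.4 zax [-0.0062  0.003  -1.    ] w 0.0429 F [-0.3 -1.  -1. ] [0.06 0.07 0.01] q [-0.26  0.08  1.95  0.    1.12  0.39]
shift mm [  14.2 -310.7   -1.1] turn rad -0.661
```

View pics/scene2.png

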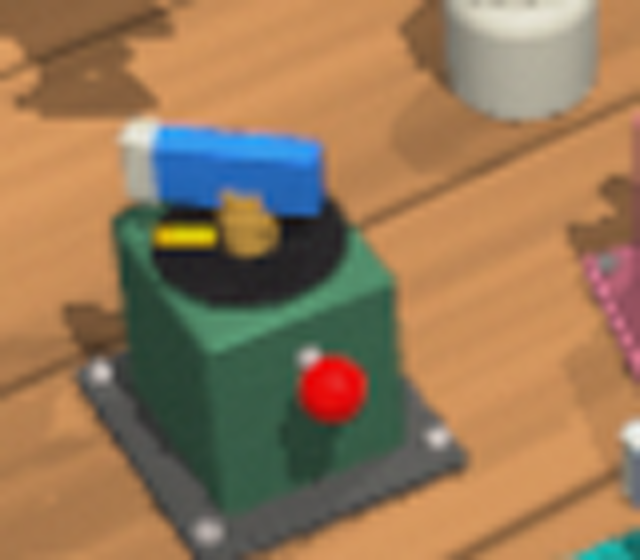

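View pics/top2.png

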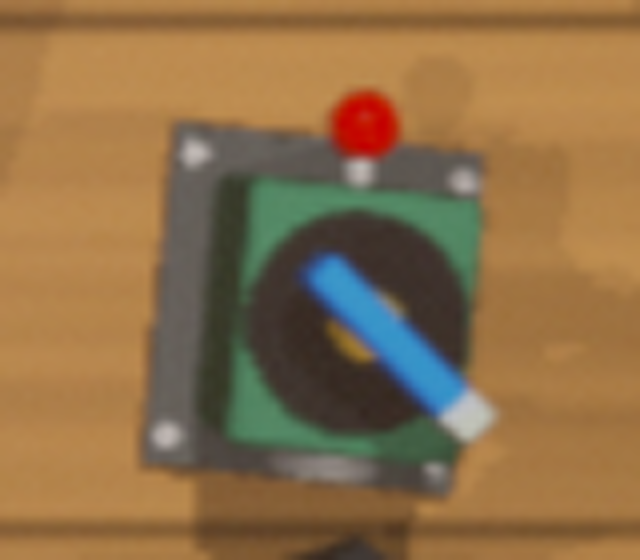

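```bash
python3 - <<'E'
from h import *
def c1(x,y,z):return ray("top",x/8+349.55,y/8+204.55,z)
def c3(x,y,z):return ray("scene",x/8+229.55,y/8+184.55,z)
A=lambda a,b:np.degrees(np.arctan2(*(b-a)[[1,0]])).round(1)
print("bar top",A(c1(343,255,.129),c1(497,412,.129)),A(c1(315,272,.129),c1(470,442,.129)))
print("bar sc upper",A(c3(322,145,.129),c3(155,126,.129)),"lower near",A(c3(320,215,.103),c3(155,200,.103)))
print("mark sc edges",A(c3(215,228,.087),c3(153,227,.087)),A(c3(217,247,.087),c3(158,248,.087)))
# predicted mark & bar overlays per angle
import cv2
P=np.array([.4893,-.1624])
for n,f,(r,c) in(("top","pics/top0.png",(205,350)),("scene","pics/scene0.png",(185,230))):
    a=cv2.resize(cv2.imread(f)[r:r+70,c:c+80],None,fx=8,fy=8,interpolation=cv2.INTER_CUBIC)
    cor=[ (12,-3.5),(32,-3.5),(32,3.5),(12,3.5)]
    for ang,col in((-123,(0,0,255)),(-128,(255,255,255)),(-133,(255,0,255))):
        t=np.radians(ang);u=np.array([np.cos(t),np.sin(t)]);w=np.array([-u[1],u[0]])
        q=[((proj(n,[*(P+(i*u+j*w)/1000),.087])-[c-.45,r-.45])*8).astype(int) for i,j in cor]
        cv2.polylines(a,[np.array(q)],True,col,1)
    ring=[((proj(n,[*(P+.033*np.array([np.cos(t),np.sin(t)])),.087])-[c-.45,r-.45])*8).astype(int) for t in np.linspace(0,6.28,60)]
    cv2.polylines(a,[np.array(ring)],True,(0,255,0),1)
    cv2.imwrite(f"pics/ov_{n}.png",a)
E
```

```text
bar top -135.8 -137.9
bar sc upper -136.9 lower near -134.8
mark sc edges -128.3 -125.5
```

View pics/ov_top.png

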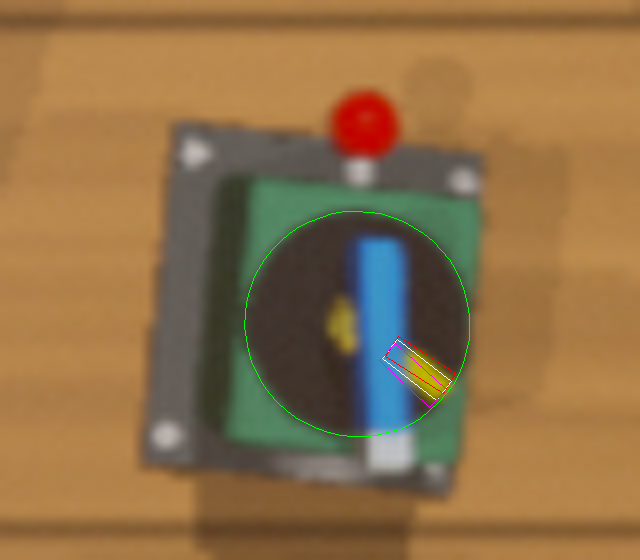

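View pics/ov_scene.png

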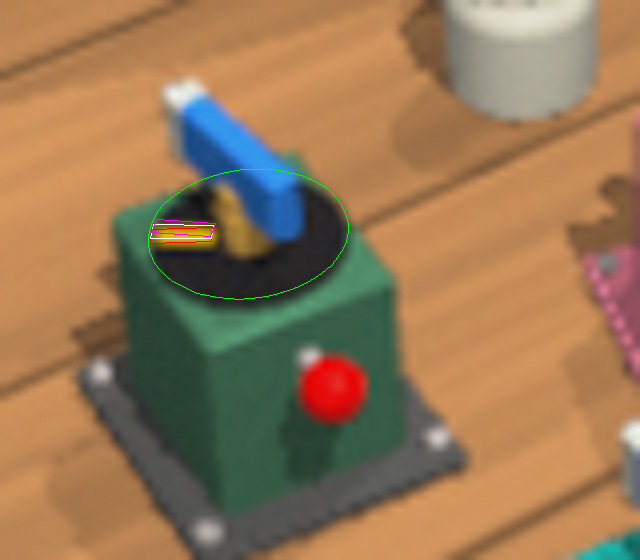

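The handle now points at about -136.5°, while the mark is at about -127°, so the handle lagged the gripper by roughly 9°. I'll re-grip it more firmly and turn further.

```bash
python3 go.py .4893 -.1624 .22 -46.5
python3 -m inch '[[0.5,[38,0,0],0.08],[0.5,[76,-1,0],0.16],[0.5,[110,-2,0],0.16],[0.5,[116,-2,0],0.16],[0.5,[116,-2,0],0.16],[0.5,[116,-2,0],0.16]]'
python3 go.py .4893 -.1624 .12 -46.5
```

```text
t 6.47 p [ 0.4034 -0.0963  0.2205] yaw -37.47 zax [ 1.1e-03 -2.0e-04 -1.0e+00] w 0.0427 F [ 0.  -0.2  0.3] [-0.    0.02  0.01] q [-0.26  0.09  1.94  0.    1.12  0.39]
shift mm [108.4   0.2   0.6] turn rad 0.158
t: 6.97
ee_pos: [0.4957, -0.1653, 0.2193]
orientation: [-0.0, 0.918, -0.396, -0.001]
wrist_force: [-1.2, 0.5, -0.7]
gripper_width: 0.0425
t 6.97 p [ 0.4957 -0.1653  0.2193] yaw -46.68 zax [-0.0023  0.0012 -1.    ] w 0.0425 F [-1.2  0.5 -0.7] [ 0.01  0.   -0.01] q [-0.34  0.26  1.72  0.    1.16  0.47]
shift mm [-6.2  2.6 99.3] turn rad -0.003
```

```bash
python3 -m inch '[[0.5,[-6,2.5,20],0],[0.5,[-6,2.5,40],0],[0.5,[-6,2.5,60],0],[0.5,[-6,2.5,75],0],[0.5,[-6,2.5,88],0],[0.5,[-6,2.5,95],0],[0.5,[-6,2.5,98],0],[0.5,[-6,2.5,98],0]]'
python3 go.py .4893 -.1624 .12 -46.5
python3 -m inch '[[0,[0,0,0],0],[0,[0,0,0],0],[0,[0,0,0],0],[0,[0,0,0],0],[0,[0,0,0],0],[0,[0,0,0],0],[0,[0,0,0],0],[0,[0,0,0],0]]' 80
python3 go.py .4893 -.1624 .12 -33
```

```text
t: 7.63
ee_pos: [0.4893, -0.1619, 0.1221]
orientation: [-0.0, 0.918, -0.396, -0.001]
wrist_force: [-0.2, -0.1, 0.0]
gripper_width: 0.0429
t 7.63 p [ 0.4893 -0.1619  0.1221] yaw -46.62 zax [-9.e-04  5.e-04 -1.e+00] w 0.0429 F [-0.2 -0.1  0. ] [ 0.01  0.02 -0.01] q [-0.34  0.34  1.88  0.    0.92  0.47]
shift mm [0.4 0.3 2.1] turn rad -0.002
t: 8.3
ee_pos: [0.4911, -0.1633, 0.1243]
orientation: [0.0, 0.918, -0.395, 0.002]
wrist_force: [-0.4, -1.9, 7.1]
gripper_width: 0.0099
t 8.3 p [ 0.4911 -0.1633  0.1243] yaw -46.59 zax [ 0.0037 -0.0021 -1.    ] w 0.0099 F [-0.4 -1.9  7.1] [-0.1   0.2   0.24] q [-0.34  0.34  1.87 -0.    0.93  0.47]
shift mm [-1.9  0.7  4.3] turn rad -0.237
```

```bash
python3 -m inch '[[0,[0,0,0],-0.06],[0,[0,0,0],-0.12],[0,[0,0,0],-0.18],[0,[0,0,0],-0.21],[0,[0,0,0],-0.21],[0,[0,0,0],-0.21],[0,[0,0,0],-0.21]]'
python3 -m inch '[[0.5,[0,0,0],0],[0.5,[0,0,0],0],[0.5,[0,0,0],0],[0.5,[0,0,0],0],[0.5,[0,0,-20],0],[0.5,[0,0,-50],0],[0.5,[0,0,-80],0],[0.5,[0,0,-95],0]]'
python3 -m inch '[[0.5,[-38,0,0],0],[0.5,[-76,0,0],0],[0.5,[-110,0,0],0],[0.5,[-110,0,0],0],[0.5,[-110,0,0],0]]'
python3 go.py .5965 .1455 .22 0.5
python3 - <<'E'
from h import *
import cv2
for n,(r,c) in dict(top=(205,350),scene=(185,230)).items():
    cv2.imwrite(f"pics/{n}3.png",cv2.resize(cam(n)["pixels"][r:r+70,c:c+80,::-1],None,fx=8,fy=8,interpolation=cv2.INTER_CUBIC))
E
```

```text
t: 8.88
ee_pos: [0.4912, -0.1634, 0.1243]
orientation: [0.0, 0.955, -0.298, 0.002]
wrist_force: [0.0, -2.1, 7.0]
gripper_width: 0.0097
t: 9.55
ee_pos: [0.4909, -0.1626, 0.2203]
orientation: [-0.0, 0.955, -0.297, 0.002]
wrist_force: [1.8, 0.2, -0.1]
gripper_width: 0.0427
t: 9.97
ee_pos: [0.398, -0.0991, 0.2174]
orientation: [-0.0, 0.955, -0.297, -0.0]
wrist_force: [0.4, -0.2, -0.1]
gripper_width: 0.0427
t 9.97 p [ 0.398  -0.0991  0.2174] yaw -34.54 zax [ 0.e+00  1.e-04 -1.e+00] w 0.0427 F [ 0.4 -0.2 -0.1] [-0.02 -0.03  0.02] q [-0.27  0.08  1.95  0.    1.11  0.33]
shift mm [  24.8 -314.    -2.6] turn rad -0.612
```

View pics/scene3.png

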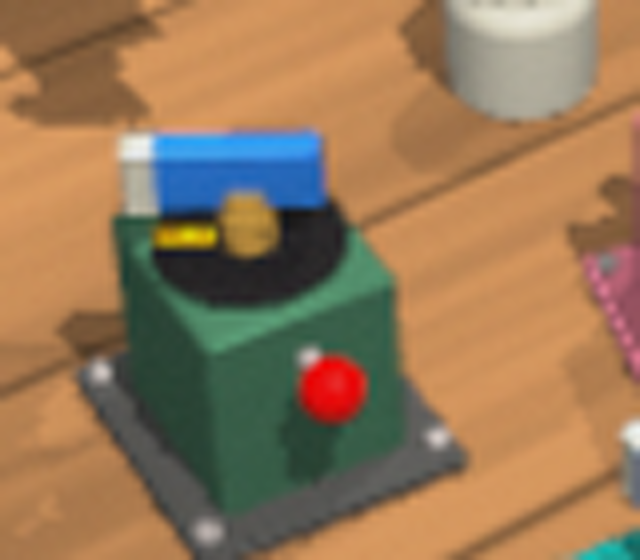

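View pics/top3.png

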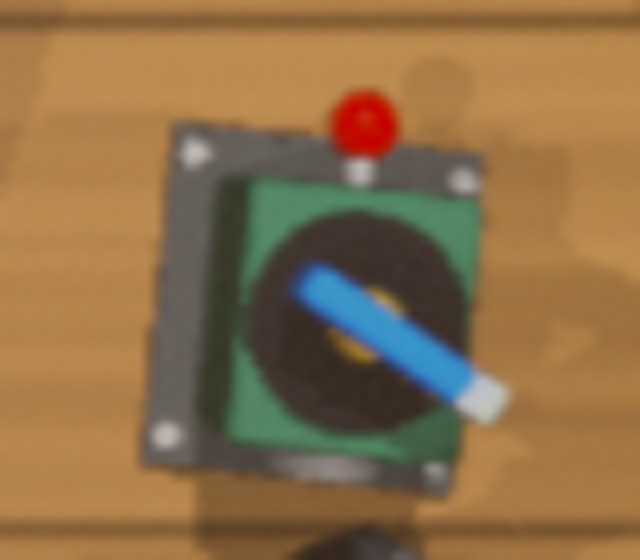

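```bash
python3 - <<'E'
from h import *
def c1(x,y,z):return ray("top",x/8+349.55,y/8+204.55,z)
def c3(x,y,z):return ray("scene",x/8+229.55,y/8+184.55,z)
A=lambda a,b:np.degrees(np.arctan2(*(b-a)[[1,0]])).round(1)
print("bar top",A(c1(325,265,.129),c1(510,396,.129)),A(c1(303,292,.129),c1(482,425,.129)),"center",A(c1(310,280,.129),c1(496,410,.129)))
print("bar sc",A(c3(322,133,.129),c3(120,134,.129)),A(c3(322,207,.103),c3(125,215,.103)))
print("mark top",A(np.array([.4893,-.1624,.087]),c1(443,386,.087)))
E
```

```text
bar top -125.4 -126.7 center -125.0
bar sc -126.4 -123.3
mark top -126.1
```

The valve handle is at about -126° and the mark about -126°, parallel in the scene crop, so the valve is set. Next is the mirror.

```bash
python3 -m inch '[[0.5,[2,-25,0],-0.08],[0.5,[5,-60,0],-0.17],[0.5,[8,-100,0],-0.26],[0.5,[11,-140,0],-0.35],[0.5,[14,-180,0],-0.44],[0.5,[17,-220,0],-0.52],[0.5,[21,-260,0],-0.58],[0.5,[24,-290,0],-0.61]]'
python3 -m inch '[[0.5,[0,0,0],0],[0.5,[0,0,0],0],[0.5,[0,0,0],0]]'
python3 go.py .5965 .1455 .126 0.5
```

```text
t: 10.83
ee_pos: [0.5866, 0.1277, 0.2164]
orientation: [-0.0, 1.0, 0.005, 0.0]
wrist_force: [0.4, 0.1, -0.2]
gripper_width: 0.0427
t: 11.08
ee_pos: [0.5838, 0.1246, 0.2164]
orientation: [0.0, 1.0, 0.003, -0.001]
wrist_force: [-0.5, -0.7, -0.0]
gripper_width: 0.0427
t 11.08 p [0.5838 0.1246 0.2164] yaw 0.32 zax [-1.9e-03 -7.0e-04 -1.0e+00] w 0.0427 F [-0.5 -0.7 -0. ] [-0.04  0.   -0.  ] q [ 0.19  0.37  1.56 -0.    1.21  0.19]
shift mm [ 13.  -20.9  90.4] turn rad -0.003
```

```bash
python3 -m inch '[[0.5,[13,-21,0],0],[0.5,[13,-21,15],0],[0.5,[13,-21,25],0],[0.5,[13,-21,25],0],[0.5,[13,-21,25],0]]'
python3 go.py .5965 .1455 .126 0.5
python3 - <<'E'
from h import *
import cv2
for n,(r,c) in dict(top=(160,200),scene=(100,310)).items():
    cv2.imwrite(f"pics/{n}4.png",cv2.resize(cam(n)["pixels"][r:r+130,c:c+130,::-1],None,fx=4,fy=4,interpolation=cv2.INTER_CUBIC))
E
```

```text
t: 11.5
ee_pos: [0.5957, 0.1449, 0.1917]
orientation: [0.0, 1.0, 0.002, -0.001]
wrist_force: [0.7, 0.8, 0.1]
gripper_width: 0.0428
t 11.5 p [0.5957 0.1449 0.1917] yaw 0.26 zax [-2.3e-03 -7.0e-04 -1.0e+00] w 0.0428 F [0.7 0.8 0.1] [ 0.01 -0.   -0.01] q [ 0.22  0.42  1.55 -0.    1.17  0.22]
shift mm [ 1.  -0.6 65.7] turn rad -0.004
```

View pics/scene4.png

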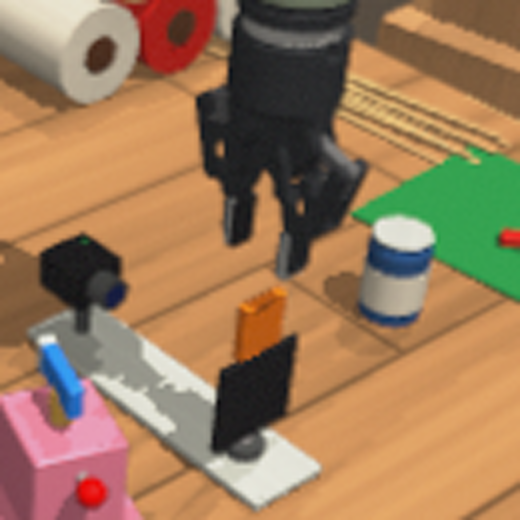

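View pics/top4.png

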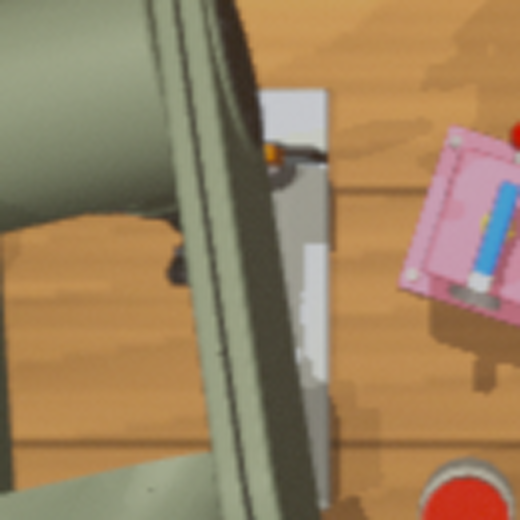

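The orange tab at scene crop (262,325) lies under the jaws, midway between the fingertips at (237,240) and (290,272). I'll descend and grip.

```bash
python3 -m inch '[[0.5,[1,0,15],0],[0.5,[1,0,30],0],[0.5,[1,0,45],0],[0.5,[1,0,56],0],[0.5,[1,0,63],0],[0.5,[1,0,65],0],[0.5,[1,0,65],0]]' 60
python3 -m inch '[[0,[0,0,0],0],[0,[0,0,0],0],[0,[0,0,0],0],[0,[0,0,0],0],[0,[0,0,0],0],[0,[0,0,0],0],[0,[0,0,0],0],[0,[0,0,0],0]]'
python3 go.py .5965 .1455 .126 40.8
```

```text
t: 12.18
ee_pos: [0.5977, 0.1461, 0.1273]
orientation: [-0.0, 1.0, 0.003, -0.0]
wrist_force: [0.3, 0.4, -0.4]
gripper_width: 0.0429
t: 12.85
ee_pos: [0.5993, 0.1464, 0.1284]
orientation: [-0.0, 1.0, 0.003, 0.002]
wrist_force: [4.7, 0.4, 2.7]
gripper_width: 0.009
t 12.85 p [0.5993 0.1464 0.1284] yaw 0.35 zax [ 4.2e-03  6.0e-04 -1.0e+00] w 0.009 F [4.7 0.4 2.7] [-0.03 -0.47 -0.07] q [ 0.22  0.47  1.63 -0.    1.03  0.22]
shift mm [-2.8  0.9  2.4] turn rad -0.706
```

```bash
python3 -m inch '[[0,[0,0,0],-0.07],[0,[0,0,0],-0.14],[0,[0,0,0],-0.21],[0,[0,0,0],-0.28],[0,[0,0,0],-0.35],[0,[0,0,0],-0.42],[0,[0,0,0],-0.48],[0,[0,0,0],-0.50]]'
python3 -m inch '[[0,[0,0,0],-0.07],[0,[0,0,0],-0.13],[0,[0,0,0],-0.18],[0,[0,0,0],-0.21],[0,[0,0,0],-0.21],[0,[0,0,0],-0.21],[0,[0,0,0],-0.21],[0,[0,0,0],-0.21]]'
python3 go.py .5965 .1455 .126 40.8
python3 - <<'E'
from h import *
import cv2
for n,(r,c) in dict(top=(170,220),scene=(140,320)).items():
    cv2.imwrite(f"pics/{n}5.png",cv2.resize(cam(n)["pixels"][r:r+100,c:c+100,::-1],None,fx=6,fy=6,interpolation=cv2.INTER_CUBIC))
cv2.imwrite("pics/s5full.png",cam("scene")["pixels"][:,:,::-1])
E
```

```text
t: 13.52
ee_pos: [0.5996, 0.1464, 0.1284]
orientation: [0.0, 0.968, 0.251, 0.002]
wrist_force: [6.9, -1.2, 2.7]
gripper_width: 0.0094
t: 14.18
ee_pos: [0.5997, 0.1465, 0.1284]
orientation: [0.0, 0.937, 0.35, 0.003]
wrist_force: [6.9, 1.2, 1.3]
gripper_width: 0.009
t 14.18 p [0.5997 0.1465 0.1284] yaw 41.01 zax [ 0.0051  0.001  -1.    ] w 0.009 F [6.9 1.2 1.3] [-0.04 -0.57 -0.11] q [ 0.22  0.47  1.63 -0.    1.03 -0.49]
shift mm [-3.1 -1.4  2.4] turn rad 0.004
```

View pics/scene5.png

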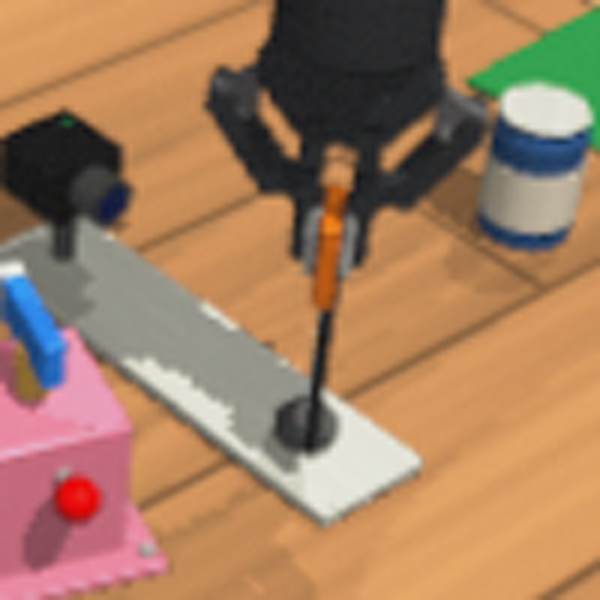

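View pics/top5.png

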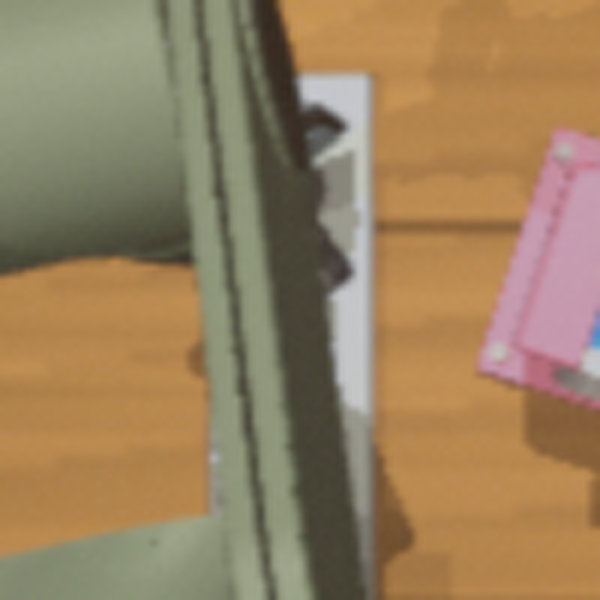

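View pics/s5full.png

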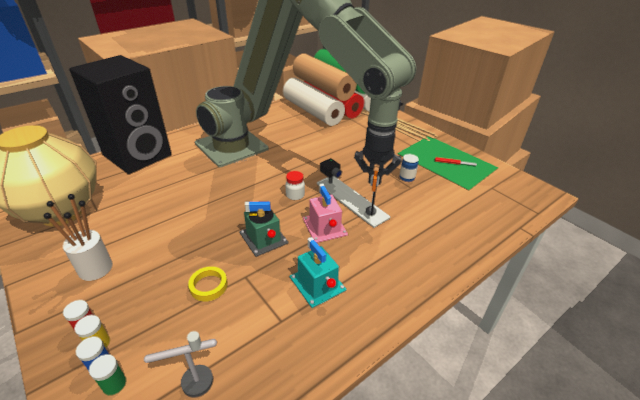

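```bash
python3 - <<'E'
from h import *
import cv2
r,c=140,320
d=cam("scene");cc=-np.array(d["R"]).T@np.array(d["t"]);print("cam",cc,np.degrees(np.arctan2(.146-cc[1],.598-cc[0])))
a0=d["pixels"][r:r+100,c:c+100,::-1]
for ang in(32,36,40.5,45):
    t=np.radians(ang);n=np.array([-np.cos(t),-np.sin(t)]);w=np.array([-n[1],n[0]]);M=np.array([.598,.1462])
    a=cv2.resize(a0,None,fx=6,fy=6,interpolation=cv2.INTER_CUBIC)
    def box(x0,x1,hw,z0,z1,col):
        pts=[((proj("scene",[*(M-x*n+y*w),z])-[c-.42,r-.42])*6) for x in(x0,x1) for y in(-hw,hw) for z in(z0,z1)]
        h=cv2.convexHull(np.array(pts,np.float32)).astype(int);cv2.polylines(a,[h],True,col,1)
    box(0,.007,.038,.027,.103,(0,0,255));box(-.005,.005,.02,.103,.149,(255,0,0))
    cv2.imwrite(f"pics/m{int(ang)}.png",a[130:480,180:480])
cv2.imwrite("pics/mm.png",np.hstack([cv2.imread(f"pics/m{i}.png")[:,:200*1] for i in(32,36,40,45)]))
E
```

```text
cam [ 1.1973442  -0.53113209  0.76991275] 131.51273319373576
```

View pics/mm.png

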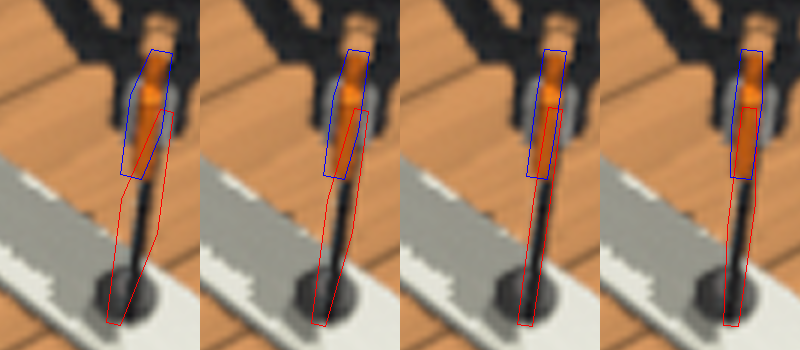

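The mirror looks edge-on in the scene, and its outline matches the 40.5° model; the target is about 40.7°. I'll hold it here, do a last check and hand in.

```bash
python3 -m inch '[[0,[0,0,0],0],[0,[0,0,0],0],[0,[0,0,0],0],[0,[0,0,0],0],[0,[0,0,0],0],[0,[0,0,0],0],[0,[0,0,0],0],[0,[0,0,0],0]]'
python3 go.py .5965 .1455 .126 40.8
python3 - <<'E'
from h import *
import cv2
d=cam("scene")["pixels"];a=cv2.imread("pics/scene0.png")[:,:,::-1]
cv2.imwrite("pics/fin.png",cv2.resize(d[140:300,180:420,::-1],None,fx=3,fy=3,interpolation=cv2.INTER_CUBIC))
E
```

```text
t: 15.0
ee_pos: [0.5997, 0.1465, 0.1284]
orientation: [0.0, 0.937, 0.35, 0.003]
wrist_force: [7.5, 0.4, 1.5]
gripper_width: 0.0093
t 15.0 p [0.5997 0.1465 0.1284] yaw 41.01 zax [ 0.0051  0.001  -1.    ] w 0.0093 F [7.5 0.4 1.5] [-0.1  -0.57 -0.09] q [ 0.22  0.47  1.63 -0.    1.03 -0.49]
shift mm [-3.1 -1.3  2.4] turn rad 0.004
```

View pics/fin.png

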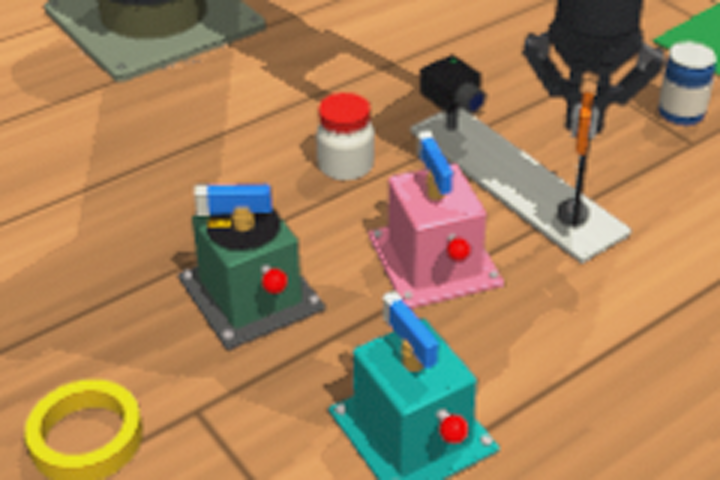

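The picture shows the valve still along the mark (handle at crop (235,200), mark at (220,225)). The mirror is held at (585,130), and the jar, roll and can are where they were.

```bash
python3 -c "
from station import manip
print(manip.finish_job())"
```

```text
the job is handed in; nothing more can be done
None
```

I set the green box's valve to the yellow mark and let it go. I then turned the mirror about 40.7° anticlockwise by its orange tab and handed the job in at about 15 s with the gripper still holding it; no verdict was reported.

- **Valve:** the first turn stopped about 9° short because the handle slipped in the jaws. I re-gripped at 80 N and turned further. In the last measurements both the handle and the mark read about -126°, within 1 to 3° depending on the edge used (limit 6.9°).
- **Mirror:** the gripper stood at 41.0° against a target of about 40.8°, and the mirror's outline in the scene picture matched the 40.5° model. The top camera was blocked by the arm, so only the scene camera confirmed this angle. The grip was set to 60 N. The pose did not change over the last 0.8 s.
- **Bystanders:** the glue jar, tape roll and paint can look unmoved in the last picture.
- **Disagreement:** a steady side force of about 7 N on the wrist while holding the mirror suggests my estimate of its axis is off by 1 to 3 mm. That is too small to matter for the angle.

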